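# Turn the model to the picture mark and release the shutter

### The job

With a fingertip against a spoke, turn the turntable gently until the tip of the red spoke stands right above the orange tag of the base; do not flick it. Then, with the model standing still at the mark, press the green button of the camera release fully down and let go. Nothing is to be gripped or lifted: leave the turntable's base where it stands, do not touch the fragile model on top, and leave everything else on the table alone.

Things in the scene. Friction and masses are not known exactly. Their poses are not given: they have to be found in the camera images.
- rig: the hand turntable's heavy base (about 2.4 kg, standing loose on the table): a grey disc 176 mm across and 12 mm high; origin at the centre of its underside, on the wheel's upright axis; its x axis points along the orange tag, z up. Beyond 88 mm from the axis there is only free air below the spokes, save for the tag
- hub (a point): point on the wheel's axis at the spokes' height, 45 mm above the table. The wheel: a white platter 148 mm across, its top 52 mm above the table, and four level round spokes 12 mm thick, 90 degrees apart, whose ends reach 140 mm from the axis; one is red, three are aluminium. Any spoke may be pushed, either way round
- tag (a point): the centre of the orange tag's outer part, on its top face: a flat orange tongue 22 mm wide and 6 mm high on the table, fixed to the base, reaching out to 155 mm from the axis; this point is 140 mm from the axis, 6 mm above the table
- red_tip (a point): the outer end of the red spoke, 140 mm from the axis, 45 mm above the table; turns with the wheel
- wheel (a joint): angle of the wheel in its base (rad), growing anticlockwise seen from above; 0 (or any whole turn, 6.283) when the red spoke lies above the tag. Turns freely both ways without stops, stays where it is left; takes about 0.14 N m (some 1.3 N at 110 mm from the axis)
- model: the fragile architectural model fixed on the platter: two stacks of clear ribbed plastic cubes, within 52 mm of the axis, its top about 102 mm above the table; origin at the centre of its underside on the axis, its x axis along the red spoke
- shutter (a joint): travel of the green push button (m): 0 up, 0.006 fully down; springs back; full travel takes 5 N
- shutter_top (a point): centre of the top face of the green push button, 32 mm across, 22 mm above the table, on the camera release: a round black base 48 mm across and 12 mm high, fixed to the table; pressed straight down
- water: water bottle, bystander: clear with blue cap, 64 mm across, 210 mm tall, origin under its centre
- cube: spare clear model cube, bystander: 40 mm, origin under its centre
- tree: green model tree, bystander: 32 mm across, 56 mm tall, origin under its centre
- tape: roll of yellow tape lying flat, bystander: 84 mm across, 22 mm high, origin under its centre
- phone: black phone lying flat, bystander: 148 x 72 x 8 mm, long along its x axis, origin under its centre
- glue: white glue jar with an orange cap, bystander: 38 mm across, 85 mm tall, origin under its centre
- charger: white charger plug, bystander: 56 x 42 x 28 mm, with two brass pins 12 mm long on its +x face, origin under its centre
There are look-alikes about, which are no part of the job. Of the things shaped like the part that bears shutter, the black one is meant.

How it is judged:
On the way, in this order (a step that is already met when the one before it is completed fails the run):
1. the red spoke's tip stands above the orange tag (within 9 mm sideways) and the wheel is still (horizontal distance between red_tip and tag below 0.009 m and velocity of joint wheel between -0.05 and 0.05 rad/s), for 0.3 s.
2. the green button is pressed down with the red spoke still at the tag (value of joint shutter above 0.0045 m and horizontal distance between red_tip and tag below 0.009 m), for 0.05 s.
At the end, for the whole second after the job is handed in: the red spoke's tip is within 9 mm sideways of the tag's point and the wheel is still, the button has been pressed and is up again, the base is within 20 mm of where it stood, and the bystanders are within 15 mm of where they stood (all of step 1 and value of joint shutter below 0.0015 m and distance of rig from where it was at the start of the episode below 0.02 m and height (world z) of rig below 0.008 m and distance of each of water, cube, tree, tape, phone, glue, charger from where it was at the start of the episode below 0.015 m); the robot touches nothing.
It fails at once if the turntable is lifted, tipped or shoved away (height (world z) of rig above 0.008 m or angle between rig's own z axis and vertical above 0.08 rad or distance of rig from where it was at the start of the episode above 0.02 m).
It fails at once if the model is touched (contact force between any of the fingers, the arm and model above 0.5 N).
It fails at once if the wheel is flicked (faster than 3 rad/s) (velocity of joint wheel above 3 rad/s or velocity of joint wheel below -3 rad/s).
It fails at once if the button is pressed while the red spoke is away from the tag (value of joint shutter above 0.003 m and horizontal distance between red_tip and tag above 0.012 m).
It fails at once if a bystander is moved, lifted or knocked over (distance of any of water, cube, tree, tape, phone, glue, charger from where it was at the start of the episode above 0.015 m or angle between any of water, cube, tree, tape, phone, glue, charger's own z axis and vertical above 0.3 rad).
It also fails if it takes over 64 s, if anything falls off the work surface, if the arm or the gripper's body presses on something with over 40 N, if the wrist force passes 120 N, or if a joint passes its speed limit or range.

### The arm

A 7-joint arm with a two-finger parallel gripper is mounted at the origin on the work surface. World frame = base frame: x ahead of the robot, y to its left, z up, the work surface at z = 0. Lengths are in m, angles in rad, forces in N, time in s.
With the tool pointing down it reaches from about 0.425 to 1.025 m from the base axis. Payload 9.4 kg.
Tool frame: the origin (TCP) lies midway between the tips of the shut fingers; the grasp point (between the pads) lies 19 mm behind it; z points along the fingers, y is the direction in which the jaws open and shut (so a half turn about z gives the same grasp; the last joint's range is limited). The gripper opens to 93 mm and grips with 3 to 60 N. Pads are 15 mm wide; open, the fingers measure 128 mm over their backs; the gripper's body (75 mm by 188 mm) begins 65 mm behind the grasp point.
Start: joints at [-1.417, 0.599, -0.003, 1.599, 0.002, 0.943, -0.08], TCP at [0.166, 0.706, 0.219] pointing down, gripper open.
Joint ranges: [-2.57, 2.57], [-0.35, 1.97], [-1.29, 1.29], [0.11, 2.56], [-1.05, 4.19], [0.11, 1.86], [-2.63, 2.63]. Speed limits (rad/s): [2.22, 2.22, 3.01, 3.01, 3.14, 3.14, 3.14].

### API

Orientations are given as [roll, pitch, yaw] about the fixed x, y, z axes, in that order (R = Rz(yaw) Ry(pitch) Rx(roll)).
In Python, from rig import * gives the robot as it stands. The module is installed in compiled form; this text tells all that it offers.
- The arm moves only by the tool play_rows, never from a script. Its argument "rows" is a list of rows, each a list of 7 numbers: the turn, a rotation vector about the tool's x, y, z in degrees, then the shift along the tool's x, y, z in cm, then the opening, from 0 (shut) to 1 (fully open). A call has 1 to 12 rows; each row shifts and turns the pose as measured when the row begins, along the tool's axes as they then stand; what a row does not reach is not made up. A row lasts 1/12 s, in which the tool goes at most 41.7 mm and 7.16 degrees, less where a joint would pass 70% of its speed; a pose out of reach is approached as far as the arm can. A call is refused whole if a number of a shift passes 4.17 or a number of a turn 7.16, either way. A call with a gripper value outside its range is refused whole. The fingers move at their own pace and stop on an object; "newtons" is the grip in N (left out, the last holds). Time passes only in rows, so rows that do not move let the fingers close. It gives the time, the measured TCP pose, the force and the opening at its end, in the units of the state.
- get_obs(): the state, without advancing time (a new reading comes with each control period).
- camera(name): name is "scene" or "top" or "wrist"; returns a dict with "image" (420x560x3 uint8, red, green, blue), "fx", "fy", "cx", "cy" (pixels), "origin" and "orientation" of the camera in the world. Camera axes: x right, y up, looking along -z (the intrinsics and any distortion apply to the point x, -y, -z); pixel columns grow to the right and rows downward; lengths in m; the calibration is good to about 2 mm. The wrist camera is an equidistant fisheye: a pixel r from the principal point sees the ray r / f radians off the axis. A picture is of the moment at which its call begins. There is no depth.
- job_done(): hands the job in, once; it reports no verdict.
The state is a dict: "time_s": time; "qpos": joint angles; "joint_vel": joint speeds; "tau": joint torques, N m; "tool_pos": TCP position; "tcp_rot": TCP orientation; "ft_force": force on the tool from outside, world axes, zero at the start; "moment": the same for the moment, N m; "grip_width": opening from 0.0 (shut) to 1.0 (fully open).
Only numpy, scipy, OpenCV 4.12 (cv2) and the standard library are available. Lean on these libraries where they do the work, as an engineer would, in place of code of your own. Each camera call takes 0.05 s, during which the arm holds its last target.

## Working session

There is one attempt and no reset: what is moved stays moved. The work goes in short steps, Python scripts to look and compute and a tool call to move; the robot and the scene stay as the last step left them, time stands still between calls to the robot, and variables do not carry over. Pictures are saved under pics/ and viewed, and the job is handed in when it is done.

Besides the shell and the picture viewer there is one more tool, called after "Call:" in YAML: its name, and indented under it one key for each argument. play_rows: Moves the arm, as the interface text tells. Its arguments: {"type":"object","properties":{"rows":{"type":"array"},"newtons":{"type":"number"}},"required":["rows"]}

```bash
mkdir -p pics; cat > h.py <<'E'
from rig import *
import numpy as np, cv2
from scipy.spatial.transform import Rotation as R
def info(c): return {k:v for k,v in c.items() if k!='image'}
def save(n,im,scale=1):
    cv2.imwrite('pics/'+n+'.png',cv2.resize(im[:,:,::-1],None,fx=scale,fy=scale,interpolation=cv2.INTER_CUBIC))
E
python3 - <<'E'
from h import *
print(get_obs())
for n in ('scene','top','wrist'):
    c=camera(n); save(n+'0',c['image'],1.4); print(n,info(c)); np.save(n+'0.npy',c,allow_pickle=True)
E
```

```text
{'time_s': 0.0, 'qpos': array([-1.41669398,  0.60014584, -0.00253606,  1.6001132 ,  0.00178487,
        0.94287528, -0.07981347]), 'joint_vel': array([-0.00139709, -0.00059038,  0.0001161 ,  0.00017386, -0.00035955,
        0.00098085,  0.00129223]), 'tau': array([ 1.43603316e-03, -7.65059066e+01,  1.49691548e+00, -2.52337450e+01,
       -5.25358657e-02,  1.71536347e-02,  1.73455301e-04]), 'tool_pos': array([0.1657585 , 0.70530892, 0.21775105]), 'tcp_rot': array([-3.14005897e+00,  1.33224766e-04,  2.91082059e+00]), 'ft_force': array([0.39774934, 0.23675761, 0.27706314]), 'moment': array([-0.00302685,  0.0325497 ,  0.00820717]), 'grip_width': 0.9959936514518062}
scene {'fx': 461.82173669278717, 'fy': 461.82173669278717, 'cx': 285.75730223266436, 'cy': 204.34544850465812, 'origin': array([ 1.06875967, -0.53424559,  1.02166932]), 'orientation': array([ 0.66736109, -0.01431497,  0.80439849])}
top {'fx': 422.5000985849437, 'fy': 422.5000985849437, 'cx': 279.17611935279587, 'cy': 207.4940268244732, 'origin': array([ 0.45343611, -0.00220787,  1.39036751]), 'orientation': array([ 0.07547691,  0.00514219, -1.58281015])}
wrist {'fx': 325.19226210127806, 'fy': 325.19226210127806, 'cx': 278.917369024472, 'cy': 206.00019592144812, 'origin': array([0.08563611, 0.72398093, 0.38392661]), 'orientation': array([-0.30368958,  0.00145595,  1.34051212])}
```

View pics/scene0.png

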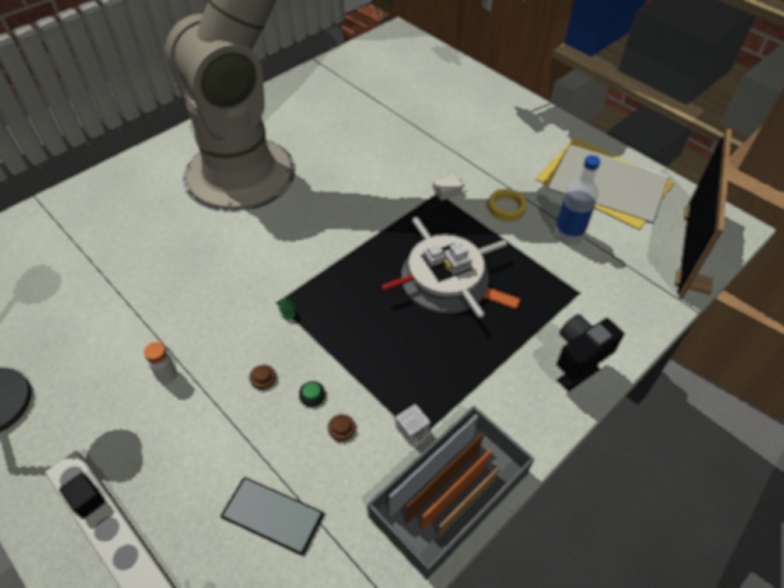

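View pics/top0.png

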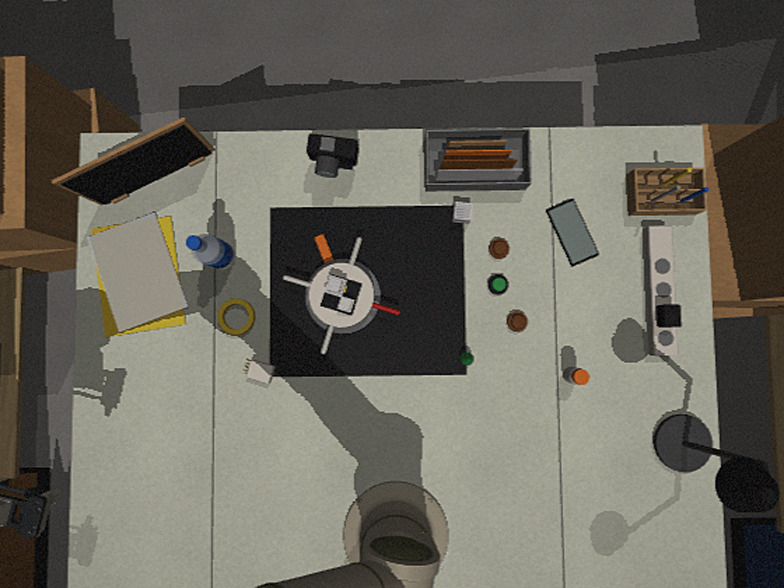

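View pics/wrist0.png

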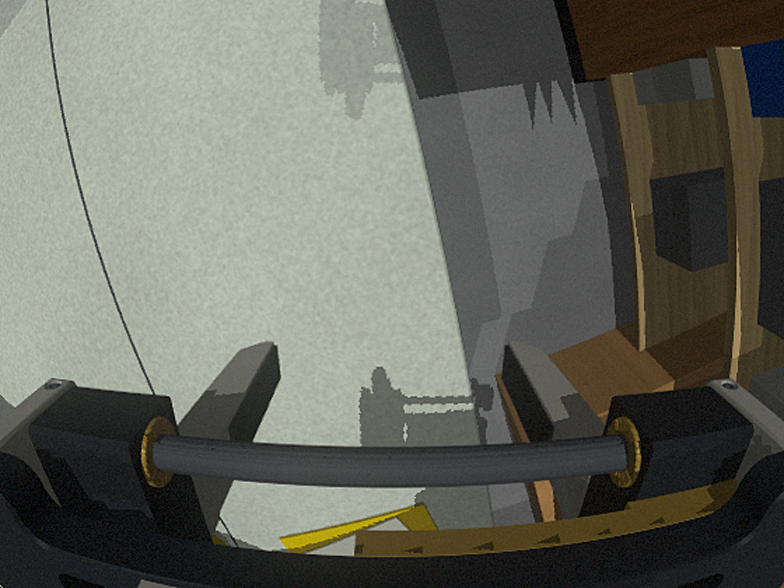

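The top view (shown at 1.4x) shows:
- the hub at about (342,295)
- the red spoke pointing right to (398,313)
- the orange tag at (322,247)
- the green button on a black base at (498,284)

Things that could be taken for the button: the brown buttons at (498,248) and (517,321), the green tree at (467,358), and the glue's orange cap at (580,377). Things that could be taken for the tag: the glue cap and the orange cards in the tray at (475,155). I choose the green button on the black base and will measure it next.

```bash
cat >> h.py <<'E'
def Rm(c): return R.from_euler('xyz',c['orientation']).as_matrix()
def cast(c,uv,z):
    u,v=uv; d=Rm(c)@np.array([(u-c['cx'])/c['fx'],-(v-c['cy'])/c['fy'],-1]); o=c['origin']
    return o+d*(z-o[2])/d[2]
def proj(c,p):
    q=Rm(c).T@(np.asarray(p)-c['origin']); return np.array([c['cx']+c['fx']*q[0]/-q[2], c['cy']-c['fy']*q[1]/-q[2]])
def mask(im,h0,h1,s=90,v=40):
    hsv=cv2.cvtColor(im,cv2.COLOR_RGB2HSV); H,S,V=cv2.split(hsv)
    hh=((H>=h0)&(H<=h1)) if h0<=h1 else ((H>=h0)|(H<=h1))
    return (hh&(S>=s)&(V>=v)).astype(np.uint8)
def blobs(m,amin=15):
    n,l,st,ce=cv2.connectedComponentsWithStats(m)
    return [(st[i],ce[i],np.argwhere(l==i)[:,::-1]) for i in range(1,n) if st[i][4]>=amin]
E
python3 - <<'E'
from h import *
for n in ('top','scene'):
    c=np.load(n+'0.npy',allow_pickle=True).item()
    for nm,a in (('red',(174,4,150)),('orange',(6,16,150)),('green',(45,80,90))):
        for st,ce,px in blobs(mask(c['image'],*a)):
            print(n,nm,st,ce.round(1),'z.006',cast(c,ce,.006)[:2].round(3),'z.022',cast(c,ce,.022)[:2].round(3),'z.045',cast(c,ce,.045)[:2].round(3))
c=np.load('top0.npy',allow_pickle=True).item()
save('c1',c['image'][140:270,180:390],3.8)
c=np.load('scene0.npy',allow_pickle=True).item()
save('c2',c['image'][130:320,170:380],3.0)
E
```

```text
top red [266 216  20   9  73] [275.6 220.3] z.006 [0.516 0.016] z.022 [0.516 0.016] z.045 [0.515 0.015]
top orange [314 107  55  14 560] [340.7 113. ] z.006 [ 0.872 -0.206] z.022 [ 0.867 -0.203] z.045 [ 0.86 -0.2 ]
top orange [225 167  13  21 151] [230.9 176.9] z.006 [0.662 0.162] z.022 [0.659 0.16 ] z.045 [0.656 0.157]
top orange [350 171  13  14 111] [356.2 177.2] z.006 [ 0.655 -0.252] z.022 [ 0.653 -0.249] z.045 [ 0.65  -0.245]
top orange [362 223  14  14 114] [369.  229.5] z.006 [ 0.482 -0.289] z.022 [ 0.482 -0.286] z.045 [ 0.482 -0.281]
top orange [409 264  12  11 105] [414.3 268.8] z.006 [ 0.353 -0.433] z.022 [ 0.354 -0.428] z.045 [ 0.356 -0.42 ]
top orange [  0 387   7   5  18] [  3.1 389. ] z.006 [-0.012  0.892] z.022 [-0.007  0.882] z.045 [0.001 0.867]
top green [351 198  11  10  84] [355.9 202.5] z.006 [ 0.571 -0.249] z.022 [ 0.57  -0.246] z.045 [ 0.568 -0.242]
top green [329 252   9   9  67] [332.8 255.9] z.006 [ 0.398 -0.169] z.022 [ 0.399 -0.167] z.045 [ 0.4   -0.164]
scene red [272 197  23  11 108] [281.8 202. ] z.006 [0.488 0.029] z.022 [0.498 0.02 ] z.045 [0.511 0.007
[... 2697 characters left out ...]
.333 -0.409]
scene orange [183 263  13  14  95] [190.  269.4] z.006 [ 0.487 -0.288] z.022 [ 0.496 -0.292] z.045 [ 0.509 -0.298]
scene orange [237 298  15  16 150] [245.1 305.6] z.006 [ 0.657 -0.252] z.022 [ 0.664 -0.257] z.045 [ 0.673 -0.263]
scene orange [291 311  53  60 551] [316.  341.4] z.006 [ 0.835 -0.194] z.022 [ 0.839 -0.199] z.045 [ 0.844 -0.207]
scene orange [301 323  49  55 480] [324.4 349.9] z.006 [ 0.862 -0.194] z.022 [ 0.865 -0.199] z.045 [ 0.87  -0.207]
scene green [200 213  11  14 118] [205.1 219.8] z.006 [ 0.39  -0.166] z.022 [ 0.401 -0.171] z.045 [ 0.416 -0.18 ]
scene green [215 273  15  13 142] [222.2 279.2] z.006 [ 0.564 -0.247] z.022 [ 0.572 -0.252] z.045 [ 0.584 -0.258]
```

View pics/c1.png

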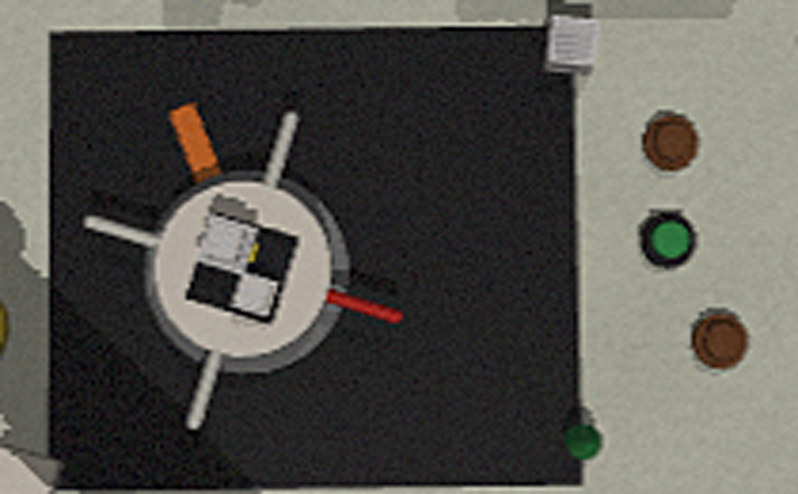

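View pics/c2.png

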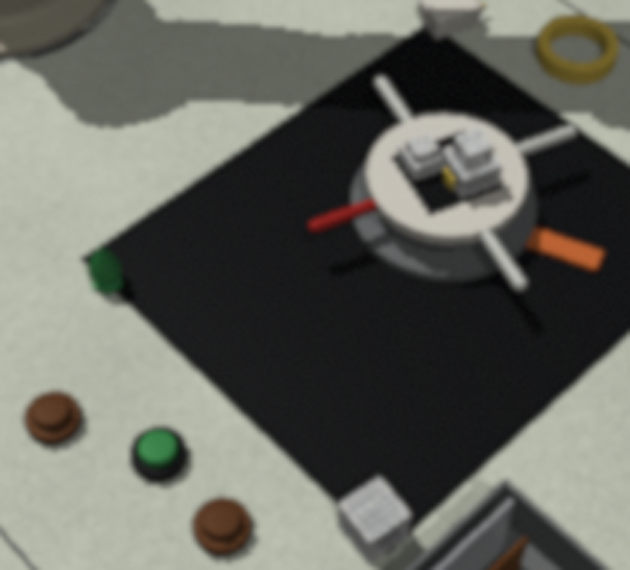

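```bash
python3 - <<'E'
from h import *
c=np.load('top0.npy',allow_pickle=True).item()
im=c['image']
f=lambda x,y:(x/3.8+180-.37,y/3.8+140-.37)
T={k:cast(c,f(*p),.045)[:2] for k,p in dict(red=(402,318),up=(291,112),left=(85,221),low=(195,430)).items()}
for k in T: print(k,T[k].round(4))
hub=(sum(T.values()))/4; print('hub',hub.round(4),{k:(np.linalg.norm(T[k]-hub).round(4),np.degrees(np.arctan2(*(T[k]-hub)[::-1])).round(1)) for k in T})
# platter fit white at z=.052
hsv=cv2.cvtColor(im,cv2.COLOR_RGB2HSV)
# orange tag axis
for n in('top','scene'):
    c=np.load(n+'0.npy',allow_pickle=True).item()
    for st,ce,px in blobs(mask(c['image'],6,16,150)):
        P=cast(c,ce,.006)[:2]
        if abs(P-[.662,.16]).max()<.02:
            W=np.array([cast(c,p,.006)[:2] for p in px]); m=W.mean(0); u=np.linalg.svd(W-m)[2][0]
            u*=np.sign(u@(m-hub)); s=(W-m)@u
            print(n,m.round(4),'axis deg',np.degrees(np.arctan2(u[1],u[0])).round(1),'bearing',np.degrees(np.arctan2(*(m-hub)[::-1])).round(1),'outer',np.linalg.norm(m-hub)+s.max())
c=np.load('scene0.npy',allow_pickle=True).item()
g=lambda x,y:(x/3+170-.33,y/3+130-.33)
S={k:cast(c,g(*p),.045)[:2] for k,p in dict(red=(308,226),up=(523,287),left=(577,129),low=(378,77)).items()}
h2=sum(S.values())/4;print('scene hub',h2.round(4),{k:(S[k].round(4),np.linalg.norm(S[k]-h2).round(4),np.degrees(np.arctan2(*(S[k]-h2)[::-1])).round(1)) for k in S})
# black base of button, other objects
E
```

```text
red [ 0.5045 -0.0158]
up [0.68   0.0759]
left [0.5895 0.2502]
low [0.4132 0.1581]
hub [0.5468 0.1171] {'red': (np.float64(0.1394), np.float64(-107.7)), 'up': (np.float64(0.1394), np.float64(-17.2)), 'left': (np.float64(0.1398), np.float64(72.2)), 'low': (np.float64(0.1397), np.float64(162.9))}
top [0.6617 0.162 ] axis deg 20.6 bearing 21.4 outer 0.1569909583185131
scene [0.6613 0.1577] axis deg 21.3 bearing 19.5 outer 0.15662671561869235
scene hub [0.5453 0.1149] {'red': (array([ 0.5009, -0.0182]), np.float64(0.1404), np.float64(-108.4)), 'up': (array([0.6782, 0.0719]), np.float64(0.1397), np.float64(-18.0)), 'left': (array([0.5903, 0.2481]), np.float64(0.1405), np.float64(71.3)), 'low': (array([0.4118, 0.1581]), np.float64(0.1403), np.float64(162.1))}
```

The button is at about (0.571, -0.248) in both views. The hub is at about (0.546, 0.116), and the spoke radii come out at 0.140, as they should. The tag bears about 21° and the red spoke about -108°, so the wheel must turn about +129° anticlockwise. I'll check the bystanders near the path and my helper for planning rows.

```bash
cat >> h.py <<'E'
HUB=np.array([.546,.116])
def st():
    o=get_obs(); p=o['tool_pos']; r=o['tcp_rot']; d=p[:2]-HUB
    print('t %.2f'%o['time_s'],'p',p.round(4),'rpy',np.degrees(r).round(1),'F',o['ft_force'].round(1),'g %.2f'%o['grip_width'],'| r %.4f phi %.1f'%(np.linalg.norm(d),np.degrees(np.arctan2(d[1],d[0]))),'q7 %.2f'%o['qpos'][6]); return o
def rel(target_p,target_yaw_deg=None):
    o=get_obs(); M=R.from_euler('xyz',o['tcp_rot'])
    s=M.inv().apply(np.asarray(target_p)-o['tool_pos'])*100
    print('shift cm',s.round(2))
    if target_yaw_deg is not None:
        T=R.from_euler('xyz',[180,0,target_yaw_deg],degrees=True); print('turn',np.degrees((M.inv()*T).as_rotvec()).round(1))
E
python3 - <<'E'
from h import *
for n,uv,z in (('top',(215,255),0.1),('top',(194,243),.21),('scene',(572,236),0.0),('scene',(592,161),.21),('top',(237,317),.02),('top',(258,372),.02),('top',(461,211),.04)):
    c=np.load(n+'0.npy',allow_pickle=True).item(); print(n,uv,cast(c,np.array(uv)/1.4,z).round(3))
st(); rel([.468,.032,.2],47)
E
```

```text
top (215, 255) [0.634 0.389 0.1  ]
top (194, 243) [0.644 0.399 0.21 ]
scene (572, 236) [0.654 0.4   0.   ]
scene (592, 161) [0.648 0.393 0.21 ]
top (237, 317) [0.5   0.361 0.02 ]
top (258, 372) [0.373 0.312 0.02 ]
top (461, 211) [ 0.738 -0.161  0.04 ]
t 0.15 p [0.1658 0.7054 0.218 ] rpy [-179.9    0.   166.8] F [-0.3  0.1 -0.7] g 1.00 | r 0.7014 phi 122.8 q7 -0.08
shift cm [-44.82 -58.64   1.87]
turn [-0.000e+00  1.000e-01  1.198e+02]
```

Call:
play_rows:
  rows:
    - [0,0,0,-2.5,-3.2,0,0]
    - [0,0,0,-2.5,-3.2,0,0]
    - [0,0,0,-2.5,-3.2,0,0]
    - [0,0,0,-2.5,-3.2,0,0]
    - [0,0,0,-2.5,-3.2,0,0]
    - [0,0,0,-2.5,-3.2,0,0]
    - [0,0,0,-2.5,-3.2,0,0]
    - [0,0,0,-2.5,-3.2,0,0]
    - [0,0,0,-2.5,-3.2,0,0]
    - [0,0,0,-2.5,-3.2,0,0]
  newtons: 10

```text
time_s: 0.98
tool_pos: [0.3335, 0.3334, 0.2131]
tcp_rot: [-3.14, -0.004, 2.925]
ft_force: [1.8, 0.0, 0.9]
grip_width: 0.334
```

```bash
python3 -c "
from h import *
st(); rel([.468,.032,.2],47)"
```

```text
t 0.98 p [0.3335 0.3334 0.2131] rpy [-179.9   -0.2  167.6] F [1.8 0.  0.9] g 0.33 | r 0.3040 phi 134.3 q7 0.45
shift cm [-19.61 -26.55   1.27]
turn [-3.000e-01 -1.000e-01  1.206e+02]
```

Call:
play_rows:
  rows:
    - [0,0,7,-2,-2.6,0,0]
    - [0,0,7,-2,-2.6,0,0]
    - [0,0,7,0,0,0,0]
    - [0,0,7,0,0,0,0]
    - [0,0,7,0,0,0,0]
    - [0,0,7,0,0,0,0]
    - [0,0,7,0,0,0,0]
    - [0,0,7,0,0,0,0]
    - [0,0,7,0,0,0,0]
    - [0,0,7,0,0,0,0]
    - [0,0,7,0,0,0,0]
    - [0,0,7,0,0,0,0]

```text
time_s: 1.98
tool_pos: [0.362, 0.2562, 0.2138]
tcp_rot: [-3.138, 0.003, 1.425]
ft_force: [0.3, -0.1, -0.4]
grip_width: 0.005
```

```bash
python3 -c "
from h import *
st(); rel([.468,.032,.2],47)"
```

```text
t 1.98 p [0.362  0.2562 0.2138] rpy [-179.8    0.2   81.7] F [ 0.3 -0.1 -0.4] g 0.00 | r 0.2313 phi 142.7 q7 -0.66
shift cm [-20.65  13.74   1.39]
turn [-0.2  0.2 34.7]
```

Call:
play_rows:
  rows:
    - [0,0,0,-3.4,2.3,0,0]
    - [0,0,0,-3.4,2.3,0,0]
    - [0,0,0,-3.4,2.3,0,0]
    - [0,0,0,-3.4,2.3,0,0]
    - [0,0,0,-3.4,2.3,0,0]
    - [0,0,0,-3.4,2.3,0,0]
    - [0,0,7,0,0,0,0]
    - [0,0,7,0,0,0,0]
    - [0,0,7,0,0,0,0]
    - [0,0,7,0,0,0,0]
    - [0,0,6.7,0,0,0,0]
    - [0,0,0,0,0,0,0]

```text
time_s: 2.98
tool_pos: [0.4724, 0.0236, 0.2139]
tcp_rot: [3.14, 0.002, 0.803]
ft_force: [-1.4, 0.6, -0.1]
grip_width: 0.005
```

```bash
python3 -c "
from h import *
st(); rel([.468,.032,.028],47)
c=camera('wrist');save('w1',c['image'],1.4);c=camera('scene');save('s1',c['image'],1.4)"
```

```text
t 2.98 p [0.4724 0.0236 0.2139] rpy [1.799e+02 1.000e-01 4.600e+01] F [-1.4  0.6 -0.1] g 0.00 | r 0.1181 phi -128.5 q7 -0.56
shift cm [ 0.34 -0.94 18.59]
turn [ 0.1  0.1 -1. ]
```

View pics/w1.png

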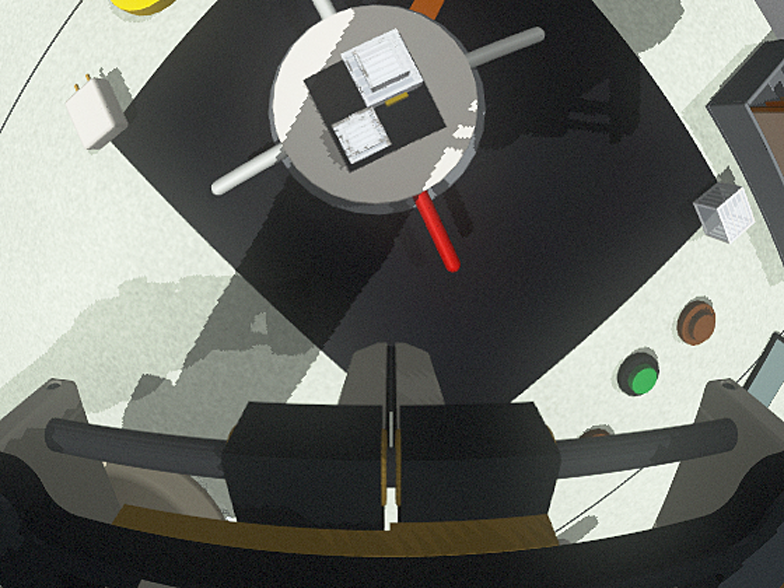

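View pics/s1.png

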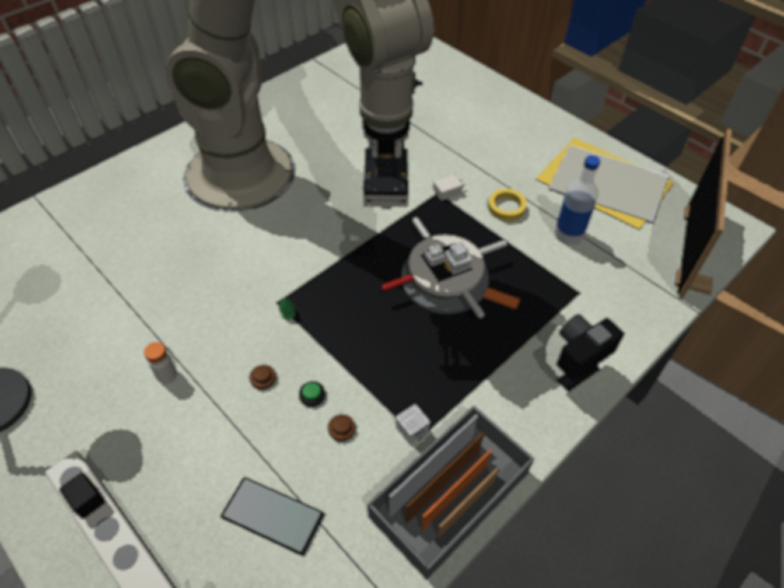

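The wrist view shows the closed fingertips at (390,370), the red spoke with its tip at (452,266), and the tag at the top edge at (428,8). Next I'll lower behind the red spoke.

Call:
play_rows:
  rows:
    - [0,0,0,0,-0.6,3,0]
    - [0,0,0,0,0,3,0]
    - [0,0,0,0,0,3,0]
    - [0,0,0,0,0,3,0]
    - [0,0,0,0,0,3,0]
    - [0,0,0,0,0,2,0]
    - [0,0,0,0,0,0,0]
    - [0,0,0,0,0,0,0]

```text
time_s: 3.75
tool_pos: [0.4713, 0.0315, 0.039]
tcp_rot: [3.139, -0.007, 0.851]
ft_force: [0.6, 0.2, 0.8]
grip_width: 0.006
```

```bash
python3 -c "
from h import *
st(); rel([.470,.028,.027],49)
c=camera('wrist');save('w2',c['image'],1.4)"
```

```text
t 3.75 p [0.4713 0.0315 0.039 ] rpy [179.9  -0.4  48.8] F [0.6 0.2 0.8] g 0.01 | r 0.1128 phi -131.5 q7 -0.27
shift cm [-0.35  0.13  1.2 ]
turn [ 0.1 -0.4 -0.2]
```

View pics/w2.png

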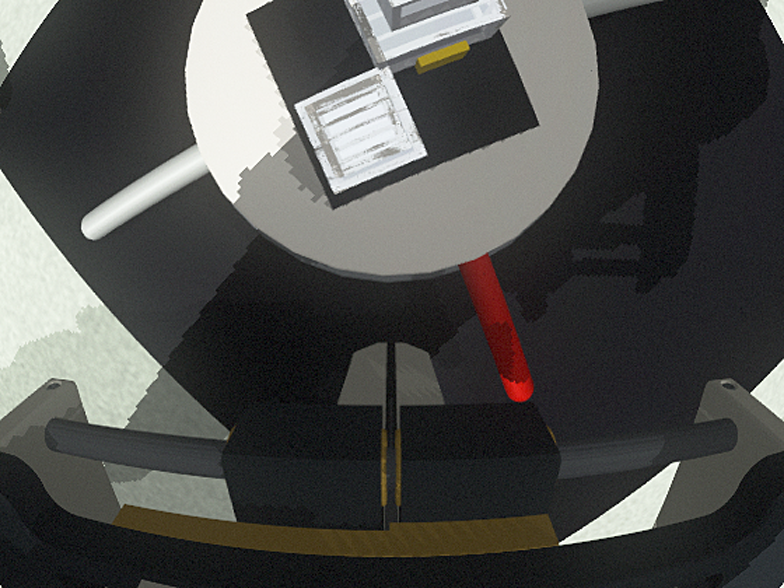

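The fingertips stand behind the red spoke at its height, with a gap of about 2 cm. I'll go down 12 mm and start the push.

Call:
play_rows:
  rows:
    - [0,0,0,-0.4,0,0.8,0]
    - [0,0,0,-0.1,0,0.4,0]
    - [0,0,-2,0,0.4,0,0]
    - [0,0,-2,0,0.4,0,0]
    - [0,0,-2,0,0.4,0,0]
    - [0,0,-2,0,0.4,0,0]
    - [0,0,-2,0,0.4,0,0]
    - [0,0,-2,0,0.4,0,0]

```text
time_s: 4.47
tool_pos: [0.4931, 0.0142, 0.0344]
tcp_rot: [3.129, -0.012, 1.089]
ft_force: [-1.3, 1.4, -1.5]
grip_width: 0.008
```

```bash
python3 -c "
from h import *
st()
c=camera('wrist');save('w3',c['image'],1)"
```

```text
t 4.47 p [0.4931 0.0142 0.0344] rpy [179.3  -0.7  62.4] F [-1.3  1.4 -1.5] g 0.01 | r 0.1147 phi -117.5 q7 -0.11
```

View pics/w3.png

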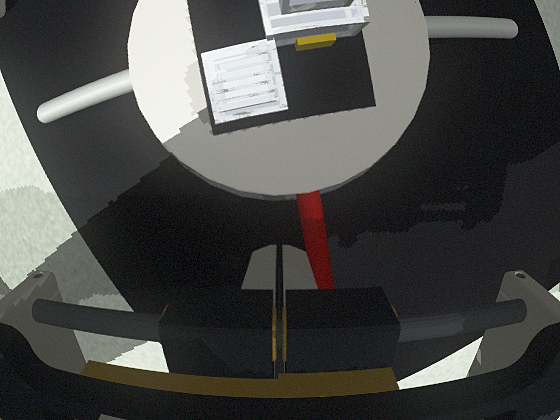

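Call:
play_rows:
  rows:
    - [0,0,0,-0.2,0,0.6,0]
    - [0,0,-2,0,0.4,0.2,0]
    - [0,0,-2,0,0.4,0.1,0]
    - [0,0,-2,0,0.4,0,0]
    - [0,0,-2,0,0.4,0,0]
    - [0,0,-2,0,0.4,0,0]
    - [0,0,-2,0,0.4,0,0]
    - [0,0,-2,0,0.4,0,0]
    - [0,0,-2,0,0.4,0,0]
    - [0,0,-2,0,0.4,0,0]

```text
time_s: 5.35
tool_pos: [0.5284, -0.0005, 0.0243]
tcp_rot: [3.129, -0.007, 1.438]
ft_force: [-1.7, 0.9, -0.5]
grip_width: 0.007
```

```bash
python3 -c "
from h import *
st()
c=camera('wrist');save('w4',c['image'],1)"
```

```text
t 5.35 p [ 5.284e-01 -5.000e-04  2.430e-02] rpy [179.3  -0.4  82.4] F [-1.7  0.9 -0.5] g 0.01 | r 0.1178 phi -98.6 q7 0.09
```

View pics/w4.png

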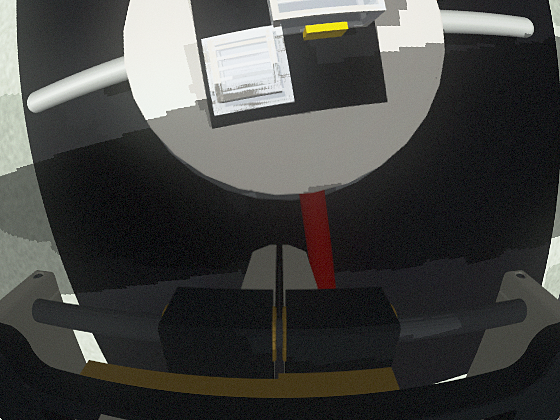

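The wheel is being carried along, about 9° ahead of the fingertips, with a force of about 2 N. I'll keep pushing.

Call:
play_rows:
  rows:
    - [0,0,-2.5,0,0.5,0,0]
    - [0,0,-2.5,0,0.5,0,0]
    - [0,0,-2.5,0,0.5,0,0]
    - [0,0,-2.5,0,0.5,0,0]
    - [0,0,-2.5,0,0.5,0,0]
    - [0,0,-2.5,0,0.5,0,0]
    - [0,0,-2.5,0,0.5,0,0]
    - [0,0,-2.5,0,0.5,0,0]
    - [0,0,-2.5,0,0.5,0,0]
    - [0,0,-2.5,0,0.5,0,0]
    - [0,0,-2.5,0,0.5,0,0]
    - [0,0,-2.5,0,0.5,0,0]

```text
time_s: 6.4
tool_pos: [0.59, 0.0051, 0.0244]
tcp_rot: [3.132, 0.002, 2.002]
ft_force: [-1.4, 0.5, -0.4]
grip_width: 0.003
```

```bash
python3 -c "
from h import *
st()
c=camera('wrist');save('w5',c['image'],1)"
```

```text
t 6.40 p [0.59   0.0051 0.0244] rpy [1.794e+02 1.000e-01 1.147e+02] F [-1.4  0.5 -0.4] g 0.00 | r 0.1193 phi -68.4 q7 0.41
```

View pics/w5.png

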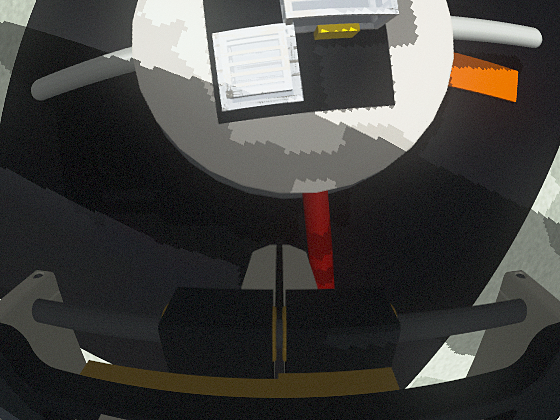

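Call:
play_rows:
  rows:
    - [0,0,-2.3,0.05,0.5,0,0]
    - [0,0,-2.3,0.05,0.5,0,0]
    - [0,0,-2.3,0.05,0.5,0,0]
    - [0,0,-2.3,0.05,0.5,0,0]
    - [0,0,-2.3,0.05,0.5,0,0]
    - [0,0,-2.3,0.05,0.5,0,0]
    - [0,0,-2.3,0.05,0.5,0,0]
    - [0,0,-2.3,0.05,0.5,0,0]
    - [0,0,-2.3,0.05,0.5,0,0]
    - [0,0,-2.3,0.05,0.5,0,0]
    - [0,0,-2.3,0.05,0.5,0,0]
    - [0,0,-2.3,0.05,0.5,0,0]

```text
time_s: 7.45
tool_pos: [0.6397, 0.0481, 0.0254]
tcp_rot: [3.133, 0.011, 2.531]
ft_force: [0.3, -1.5, -0.6]
grip_width: 0.005
```

```bash
python3 -c "
from h import *
st()"
```

```text
t 7.45 p [0.6397 0.0481 0.0254] rpy [179.5   0.7 145. ] F [ 0.3 -1.5 -0.6] g 0.01 | r 0.1157 phi -35.9 q7 0.69
```

Call:
play_rows:
  rows:
    - [0,0,-2.3,0,0.5,0,0]
    - [0,0,-2.3,0,0.5,0,0]
    - [0,0,-2.3,0,0.5,0,0]
    - [0,0,-2.3,0,0.5,0,0]
    - [0,0,-2.3,0,0.5,0,0]
    - [0,0,-2.3,0,0.5,0,0]
    - [0,0,-2.3,0,0.5,0,0]
    - [0,0,-2.3,0,0.5,0,0]
    - [0,0,-2.3,0,0.5,0,0]
    - [0,0,-2,0,0.4,0,0]
    - [0,0,-1,0,0.2,0,0]

```text
time_s: 8.37
tool_pos: [0.6608, 0.1013, 0.0255]
tcp_rot: [3.139, 0.012, 2.995]
ft_force: [-0.2, -1.4, 0.6]
grip_width: 0.005
```

```bash
python3 -c "
from h import *
st()
for n in('wrist','top','scene'):
  c=camera(n);np.save(n+'6.npy',c,allow_pickle=True);save(n[0]+'6',c['image'],1.4)"
```

```text
t 8.37 p [0.6608 0.1013 0.0255] rpy [179.9   0.7 171.6] F [-0.2 -1.4  0.6] g 0.00 | r 0.1157 phi -7.3 q7 0.94
```

View pics/w6.png

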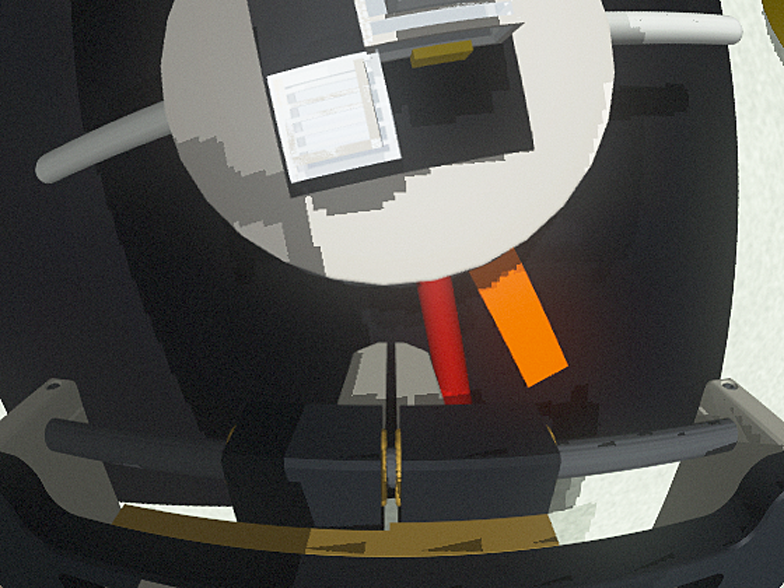

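View pics/s6.png

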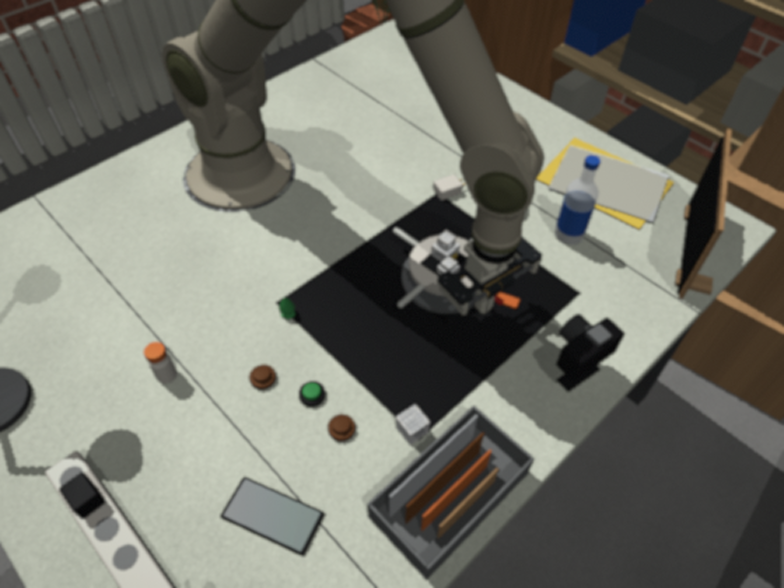

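View pics/t6.png

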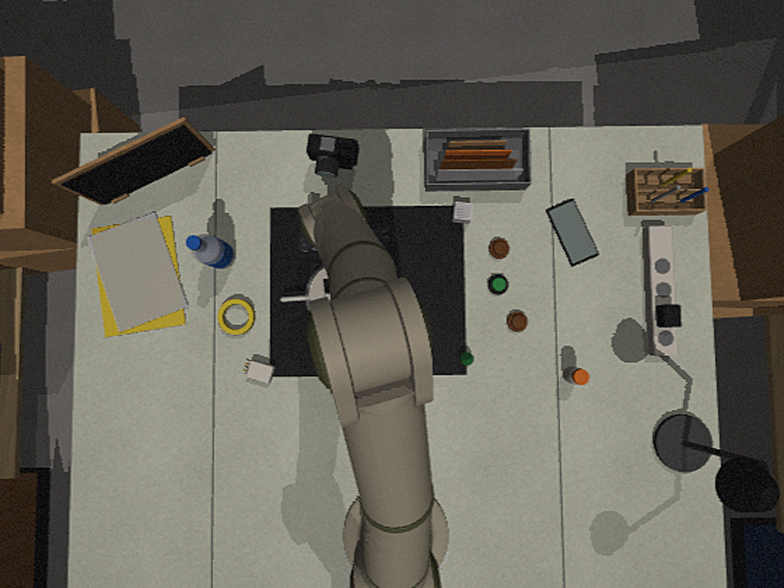

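The wrist picture shows the red spoke at (440,330) just short of the orange tag at (520,320), so it still lies clockwise of the tag. I'll measure both bearings through the fisheye model.

```bash
cat >> h.py <<'E'
def fcast(c,uv,z):
    uv=np.atleast_2d(uv).astype(float); d=np.c_[(uv[:,0]-c['cx'])/c['fx'],(uv[:,1]-c['cy'])/c['fy']]; th=np.linalg.norm(d,axis=1)
    q=np.c_[d[:,0]/th*np.sin(th),-d[:,1]/th*np.sin(th),-np.cos(th)]; w=q@Rm(c).T; o=c['origin']
    return (o+w*((z-o[2])/w[:,2])[:,None])[:,:2]
def axis(W,hub=HUB):
    m=W.mean(0); u=np.linalg.svd(W-m)[2][0]; u*=np.sign(u@(m-hub)); d=m-hub
    return m.round(4),'axis %.1f bearing %.1f'%(np.degrees(np.arctan2(u[1],u[0])),np.degrees(np.arctan2(d[1],d[0]))),'r range',np.linalg.norm(W-hub,axis=1).min().round(3),np.linalg.norm(W-hub,axis=1).max().round(3)
def wm(c):
    for nm,a,z in (('red',(172,4,140),.045),('orange',(8,16,170),.006)):
        for s,ce,px in sorted(blobs(mask(c['image'],*a),300),key=lambda b:-b[0][4])[:3]:
            print(nm,s,*axis(fcast(c,px,z)))
E
python3 - <<'E'
from h import *
wm(np.load('wrist6.npy',allow_pickle=True).item())
E
```

```text
red [ 299  197   38   92 2094] [0.6466 0.1224] axis 4.6 bearing 3.6 r range 0.078 0.129
orange [ 339  188   67   89 2804] [0.6635 0.1615] axis 21.5 bearing 21.2 r range 0.095 0.157
```

Call:
play_rows:
  rows:
    - [0,0,-2,0,0.4,0,0]
    - [0,0,-2,0,0.4,0,0]
    - [0,0,-2,0,0.4,0,0]
    - [0,0,-2,0,0.4,0,0]
    - [0,0,-2,0,0.4,0,0]
    - [0,0,-1.5,0,0.3,0,0]
    - [0,0,-1,0,0.2,0,0]
    - [0,0,0,0,0,0,0]

```text
time_s: 9.18
tool_pos: [0.6619, 0.127, 0.0255]
tcp_rot: [-3.14, 0.012, -3.052]
ft_force: [-0.5, -2.1, -0.6]
grip_width: 0.004
```

```bash
python3 -c "
from h import *
st()
c=camera('wrist');save('w7',c['image'],1.4);wm(c)"
```

```text
t 9.18 p [0.6619 0.127  0.0255] rpy [-179.9    0.7 -174.9] F [-0.5 -2.1 -0.6] g 0.00 | r 0.1164 phi 5.4 q7 1.08
red [ 300  197   36   92 2053] [0.6424 0.1438] axis 17.1 bearing 16.1 r range 0.078 0.129
orange [ 326  205   34   84 1692] [0.6638 0.1664] axis 18.6 bearing 23.2 r range 0.097 0.157
```

View pics/w7.png

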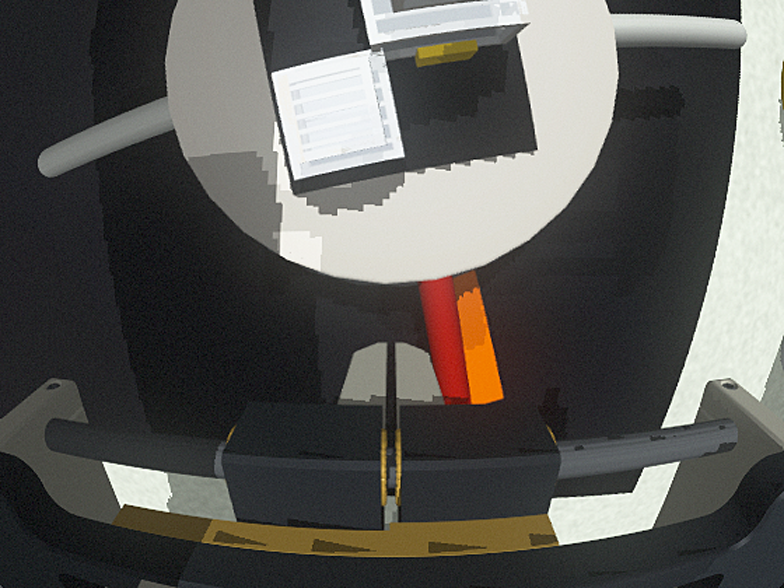

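The red spoke is at about 16.5° and the tag at about 21.2° (it is partly hidden now), so about 4.5° is left.

Call:
play_rows:
  rows:
    - [0,0,-1.5,0,0.3,0,0]
    - [0,0,-1.5,0,0.3,0,0]
    - [0,0,-1,0,0.2,0,0]
    - [0,0,-0.5,0,0.1,0,0]
    - [0,0,0,0,0,0,0]
    - [0,0,0,0,0,0,0]

```text
time_s: 9.73
tool_pos: [0.6609, 0.1361, 0.0255]
tcp_rot: [-3.138, 0.012, -2.967]
ft_force: [-0.2, -1.0, 0.4]
grip_width: 0.003
```

```bash
python3 -c "
from h import *
st()
c=camera('wrist');save('w8',c['image'],1.4);wm(c)"
```

```text
t 9.73 p [0.6609 0.1361 0.0255] rpy [-179.8    0.7 -170. ] F [-0.2 -1.   0.4] g 0.00 | r 0.1166 phi 9.9 q7 1.12
red [ 299  197   37   92 2049] [0.64   0.1512] axis 21.5 bearing 20.5 r range 0.077 0.129
orange [326 209  16  80 445] [0.6608 0.1705] axis 21.2 bearing 25.4 r range 0.098 0.156
```

View pics/w8.png

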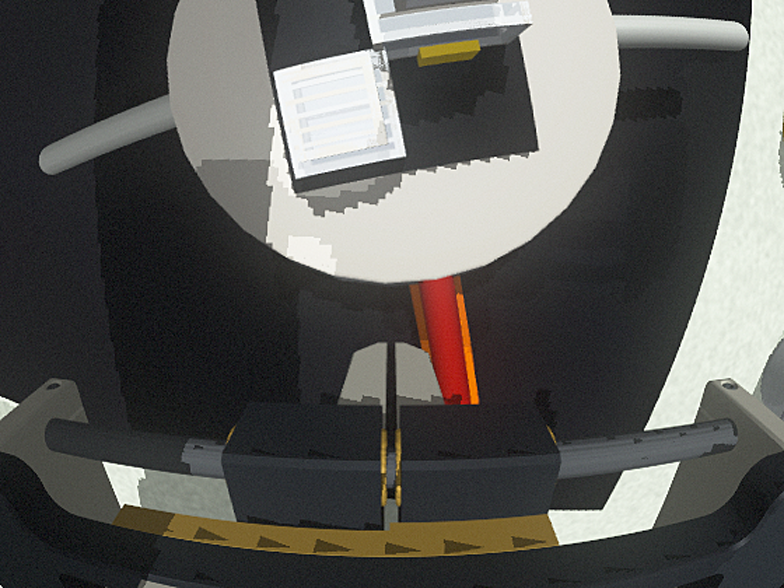

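The red spoke reads about 21.0° and the tag 21.2°. It lies in the middle with orange showing on both sides. I'll back off the way I came, then lift.

Call:
play_rows:
  rows:
    - [0,0,0,0,-0.5,0,0]
    - [0,0,0,0,-1,0,0]
    - [0,0,0,0,-1.5,0,0]
    - [0,0,0,-0.5,0,-1,0]
    - [0,0,0,-0.5,0,-3,0]
    - [0,0,0,0,0,-3.5,0]
    - [0,0,0,0,0,-3.5,0]
    - [0,0,0,0,0,-3.5,0]
    - [0,0,0,0,0,-3.5,0]
    - [0,0,0,0,0,0,0]

```text
time_s: 10.62
tool_pos: [0.6768, 0.1009, 0.2157]
tcp_rot: [-3.14, 0.01, -2.974]
ft_force: [1.3, 0.1, -0.3]
grip_width: 0.004
```

```bash
python3 -c "
from h import *
st(); rel([.571,-.248,.2])
c=camera('wrist');save('w9',c['image'],1.4);wm(c)"
```

```text
t 10.62 p [0.6768 0.1009 0.2157] rpy [-179.9    0.5 -170.4] F [ 1.3  0.1 -0.3] g 0.00 | r 0.1317 phi -6.6 q7 1.28
shift cm [ 16.29 -32.63   1.46]
red [325 136  18  60 609] [0.6466 0.1535] axis 20.6 bearing 20.5 r range 0.076 0.141
orange [ 55 276  50  29 745] [ 0.9074 -0.1872] axis -74.4 bearing -40.0 r range 0.413 0.514
orange [318 146  28  55 451] [0.6662 0.1573] axis 27.6 bearing 18.9 r range 0.091 0.158
```

View pics/w9.png

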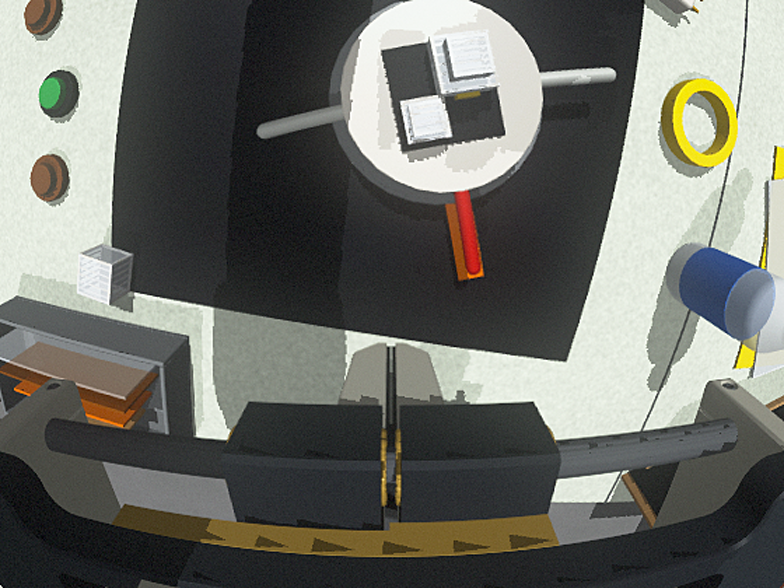

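The spoke is free and stands over the tag at (468,235): red reads 20.6°, the tag about 21°. Next I'll move over towards the button.

Call:
play_rows:
  rows:
    - [0,0,0,1.8,-3.6,0,0]
    - [0,0,0,1.8,-3.6,0,0]
    - [0,0,0,1.8,-3.6,0,0]
    - [0,0,0,1.8,-3.6,0,0]
    - [0,0,0,1.8,-3.6,0,0]
    - [0,0,0,1.8,-3.6,0,0]
    - [0,0,0,1.8,-3.6,0,0]
    - [0,0,0,1.8,-3.6,0,0]
    - [0,0,0,1.8,-3.6,0,0]
    - [0,0,0,0.5,-1.0,0,0]
    - [0,0,0,0,0,0,0]

```text
time_s: 11.58
tool_pos: [0.561, -0.2699, 0.2069]
tcp_rot: [3.136, 0.005, -2.974]
ft_force: [0.0, 1.5, 0.1]
grip_width: 0.006
```

```bash
python3 -c "
from h import *
st(); rel([.571,-.248,.1])
for n in('wrist','top','scene'):
  c=camera(n);np.save(n+'10.npy',c,allow_pickle=True)
  if n=='top': save('t10',c['image'][140:270,180:390],3.8)
  if n=='scene': save('s10',c['image'][130:320,170:380],3)
  if n=='wrist':
    save('w10',c['image'],1.4)
    for s,ce,px in blobs(mask(c['image'],45,80,90),100): print('green',s,fcast(c,ce,.022),fcast(c,ce,.05))"
```

```text
t 11.58 p [ 0.561  -0.2699  0.2069] rpy [ 179.7    0.3 -170.4] F [0.  1.5 0.1] g 0.01 | r 0.3862 phi -87.8 q7 1.87
shift cm [-1.3   1.94 10.71]
green [377  45  31  27 573] [[ 0.39991854 -0.17093228]] [[ 0.4062452  -0.18008726]]
green [283 178  28  29 603] [[ 0.56938069 -0.24817388]] [[ 0.56217618 -0.25116129]]
```

View pics/t10.png

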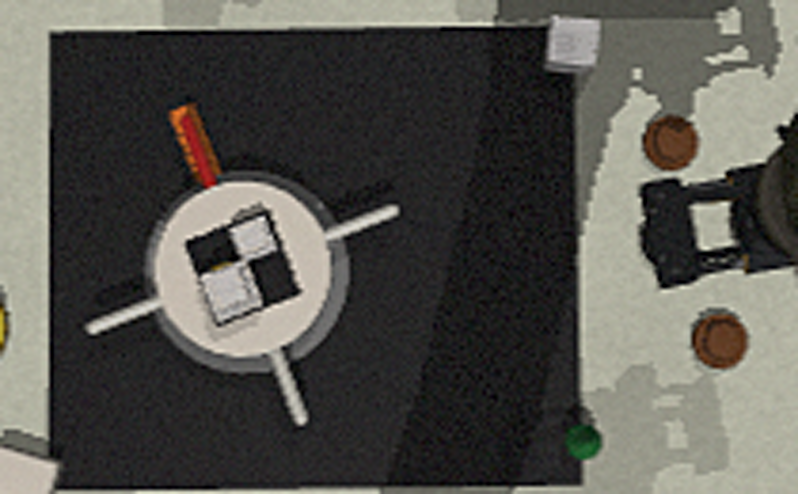

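View pics/s10.png

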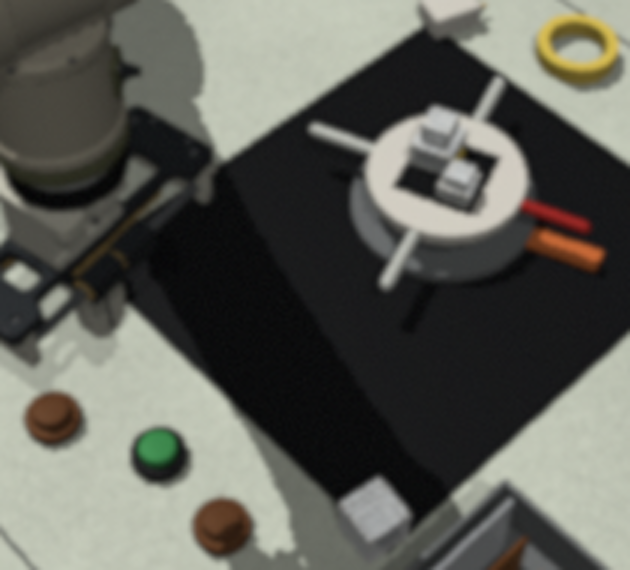

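View pics/w10.png

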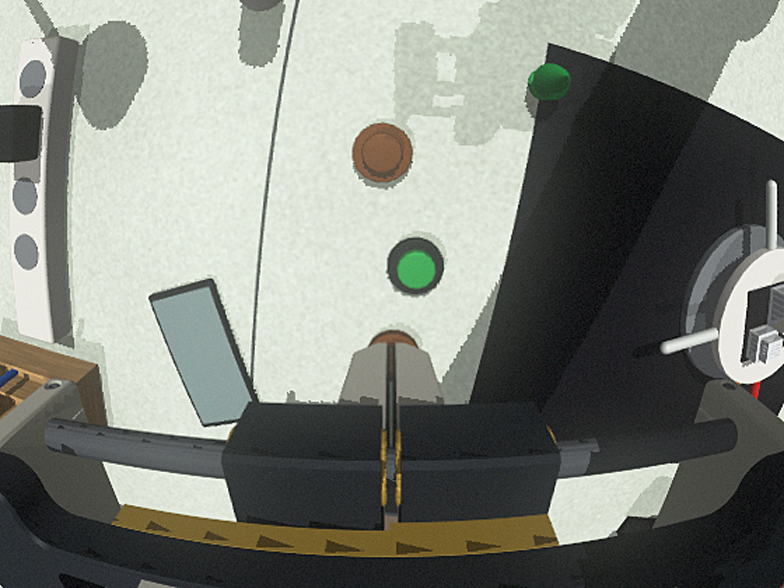

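The black-based green button reads (0.569,-0.248), agreeing with the first measurement. Now I'll check the wheel angle numerically in the top and scene views.

```bash
python3 - <<'E'
from h import *
c=np.load('top10.npy',allow_pickle=True).item()
f=lambda x,y:(x/3.8+180-.37,y/3.8+140-.37)
P={k:cast(c,f(*p),.045)[:2] for k,p in dict(r=(400,210),l=(85,330),low=(304,426)).items()}
d=P['r']-P['l'];a=np.degrees(np.arctan2(*d[::-1])); print('cross',a, 'red=',a+90, 'hub',(P['r']+P['l'])/2)
h=(P['r']+P['l'])/2; e=h-P['low']; print('red opp',np.degrees(np.arctan2(e[1],e[0])))
c=np.load('scene10.npy',allow_pickle=True).item()
g=lambda x,y:(x/3+170-.33,y/3+130-.33)
S={k:cast(c,g(*p),.045)[:2] for k,p in dict(red=(592,228),a=(384,287),b=(501,79),low=(310,127)).items()}
e=S['red']-S['low'];print('scene',{k:v.round(4) for k,v in S.items()},np.degrees(np.arctan2(e[1],e[0])),np.degrees(np.arctan2(*(S['a']-S['b'])[::-1]))+90)
E
```

```text
cross -69.76986712236871 red= 20.23013287763129 hub [0.5465695  0.11738232]
red opp 20.971032654172213
scene {'red': array([0.6774, 0.166 ]), 'a': array([ 0.5953, -0.016 ]), 'b': array([0.4962, 0.2442]), 'low': array([0.4146, 0.0645])} 21.109043912670973 20.841036505486386
```

All views agree: the red spoke is at 20.2–21.1° and the tag at 20.2–21.5°, which means a tip error of no more than about 3 mm against the 9 mm limit. Next is the button: I'll align and come down to just above it.

Call:
play_rows:
  rows:
    - [0,0,0,-1.3,1.9,1,0]
    - [0,0,0,0,0,3,0]
    - [0,0,0,0,0,3.5,0]
    - [0,0,0,0,0,3.5,0]
    - [0,0,0,0,0,3,0]
    - [0,0,0,0,0,1.5,0]
    - [0,0,0,0,0,0,0]
    - [0,0,0,0,0,0,0]

```text
time_s: 12.4
tool_pos: [0.5857, -0.2179, 0.0501]
tcp_rot: [3.129, 0.019, -2.94]
ft_force: [-0.1, -1.5, 0.0]
grip_width: 0.002
```

```bash
python3 -c "
from h import *
st(); rel([.570,-.248,.03])
c=camera('wrist');save('w11',c['image'],1.4)
for s,ce,px in blobs(mask(c['image'],45,80,90),100): print('green',s,fcast(c,ce,.022))"
```

```text
t 12.40 p [ 0.5857 -0.2179  0.0501] rpy [ 179.3    1.1 -168.5] F [-0.1 -1.5  0. ] g 0.00 | r 0.3363 phi -83.2 q7 1.71
shift cm [ 2.17 -2.66  1.94]
green [ 215  179   49   51 1911] [[ 0.56864407 -0.24737386]]
```

View pics/w11.png

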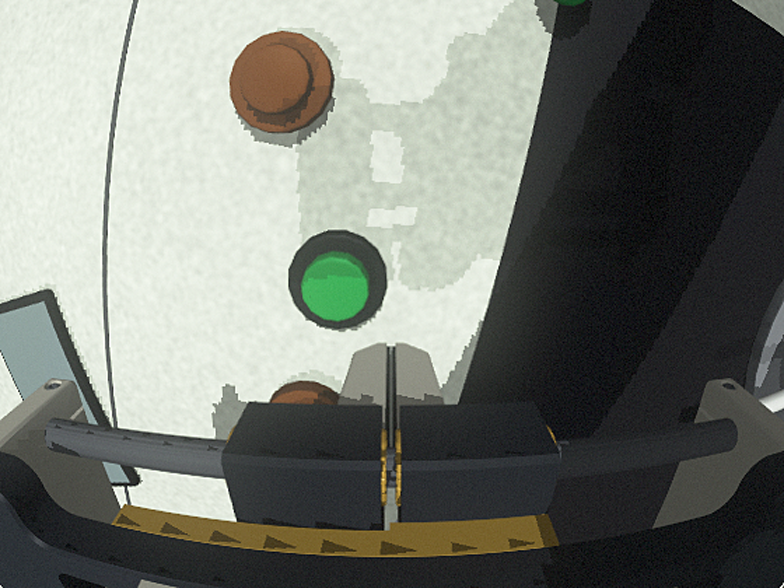

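I drifted about 3 cm past the button, still in the air at z 0.05. I'll correct at this height.

Call:
play_rows:
  rows:
    - [0,0,0,0.7,-0.8,0,0]
    - [0,0,0,0.7,-0.8,0,0]
    - [0,0,0,0.6,-0.8,0,0]
    - [0,0,0,0.1,-0.2,0,0]
    - [0,0,0,0,0,0,0]
    - [0,0,0,0,0,0,0]

```text
time_s: 12.95
tool_pos: [0.5715, -0.2519, 0.056]
tcp_rot: [3.134, 0.027, -2.941]
ft_force: [0.1, 0.1, 0.3]
grip_width: 0.002
```

```bash
python3 -c "
from h import *
st(); rel([.569,-.248,.03])"
```

```text
t 12.95 p [ 0.5715 -0.2519  0.056 ] rpy [ 179.6    1.5 -168.5] F [0.1 0.1 0.3] g 0.00 | r 0.3688 phi -86.0 q7 1.76
shift cm [0.24 0.41 2.59]
```

Call:
play_rows:
  rows:
    - [0,-1.5,0,0.2,0.3,0.5,0]
    - [0,0,0,0,0.1,0.8,0]
    - [0,0,0,0,0,0.8,0]
    - [0,0,0,0,0,0.2,0]
    - [0,0,0,0,0,0,0]

```text
time_s: 13.37
tool_pos: [0.571, -0.2491, 0.0326]
tcp_rot: [3.136, 0.055, -2.943]
ft_force: [0.2, -0.9, -0.5]
grip_width: 0.003
```

```bash
python3 -c "
from h import *
st(); rel([.569,-.248,.015],-168.5)
c=camera('scene');save('s12',c['image'][200:330,150:320],4)
c=camera('wrist');save('w12',c['image'],1)"
```

```text
t 13.37 p [ 0.571  -0.2491  0.0326] rpy [ 179.7    3.1 -168.6] F [ 0.2 -0.9 -0.5] g 0.00 | r 0.3659 phi -86.1 q7 1.74
shift cm [0.27 0.13 1.75]
turn [ 0.3  3.1 -0.1]
```

View pics/s12.png

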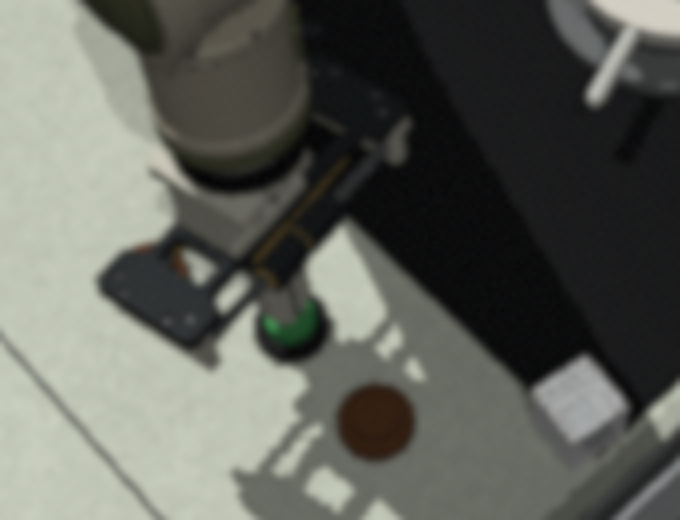

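View pics/w12.png

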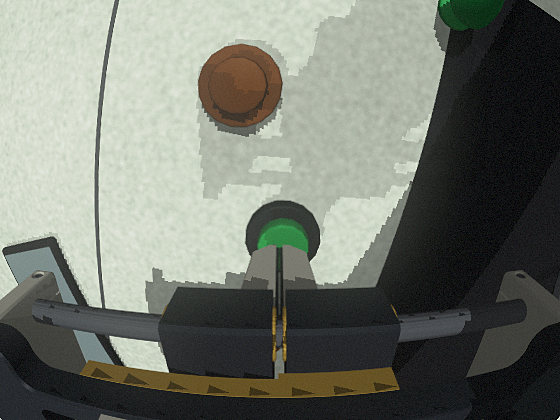

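The fingertips stand over the green button on its black base, and the brown ones are clear. I'll level the tool (3°), then press.

Call:
play_rows:
  rows:
    - [0,3.0,0,0.2,0.1,0.2,0]
    - [0,0,0,0.1,0,0.5,0]
    - [0,0,0,0,0,0.5,0]
    - [0,0,0,0,0,0.4,0]
    - [0,0,0,0,0,0.3,0]
    - [0,0,0,0,0,0.2,0]

```text
time_s: 13.97
tool_pos: [0.5693, -0.2487, 0.0157]
tcp_rot: [3.139, 0.006, -2.942]
ft_force: [-8.6, 3.8, 39.1]
grip_width: 0.005
```

```bash
python3 -c "
from h import *
st(); rel([.569,-.248,.015],-168.5)"
```

```text
t 13.97 p [ 0.5693 -0.2487  0.0157] rpy [ 179.9    0.3 -168.6] F [-8.6  3.8 39.1] g 0.00 | r 0.3655 phi -86.3 q7 1.72
shift cm [0.02 0.08 0.07]
turn [ 0.1  0.4 -0.1]
```

The button bottomed out at z = 0.0157 (0.022 minus 0.006 is 0.016) with 39 N on the fingers, so it is fully down. Letting go now.

Call:
play_rows:
  rows:
    - [0,0,0,0,0,-0.5,0]
    - [0,0,0,0,0,-1,0]
    - [0,0,0,0,0,-2,0]
    - [0,0,0,0,0,-3,0]
    - [0,0,0,0,0,-3,0]
    - [0,0,0,0,0,-3,0]
    - [0,0,0,0,0,-3,0]
    - [0,0,0,0,0,0,0]
    - [0,0,0,0,0,0,0]

```text
time_s: 14.72
tool_pos: [0.5658, -0.2497, 0.1781]
tcp_rot: [3.139, 0.01, -2.943]
ft_force: [0.0, -0.6, -0.8]
grip_width: 0.005
```

```bash
python3 - <<'E'
from h import *
st()
for n in('wrist','top','scene'):
  c=camera(n);np.save(n+'13.npy',c,allow_pickle=True);save(n[0]+'13',c['image'],1.4)
  if n=='wrist':
    for s,ce,px in blobs(mask(c['image'],45,80,90),100): print('green',s,fcast(c,ce,.022))
  if n=='top':
    a=np.load('top10.npy',allow_pickle=True).item()['image'].astype(int); d=np.abs(a-c['image'])[150:265,195:290].max(2); print('turntable area diff',d.mean(),(d>60).sum())
    save('t13c',c['image'][140:270,180:390],3.8)
E
```

```text
t 14.72 p [ 0.5658 -0.2497  0.1781] rpy [ 179.8    0.6 -168.6] F [ 0.  -0.6 -0.8] g 0.01 | r 0.3662 phi -86.9 q7 1.83
green [373  33  33  30 704] [[ 0.40026145 -0.17080366]]
green [266 176  30  31 721] [[ 0.56936101 -0.24792204]]
turntable area diff 6.813455377574371 0
```

View pics/t13c.png

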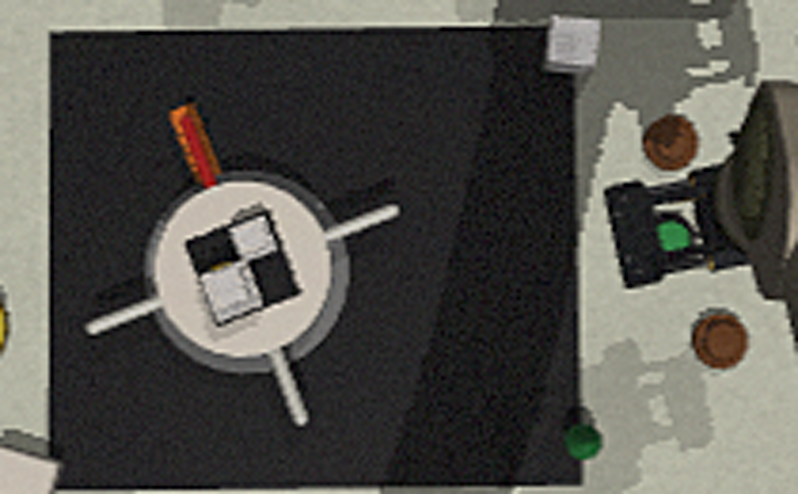

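View pics/s13.png

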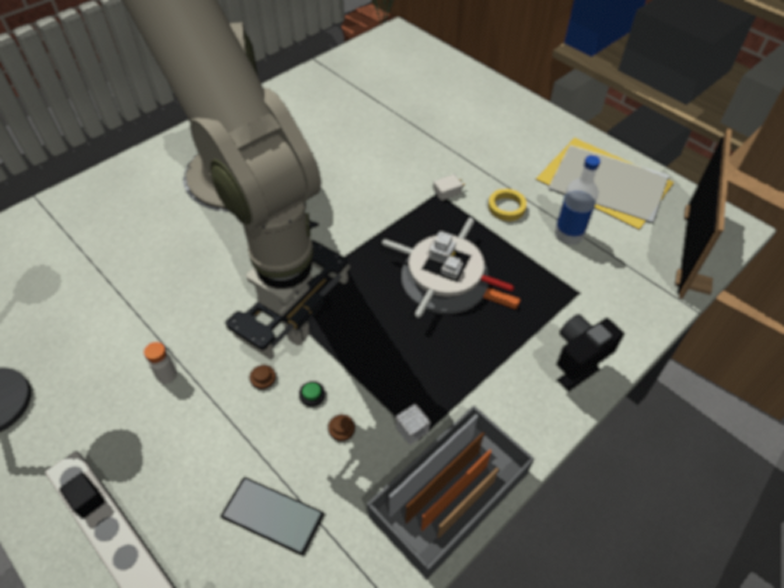

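View pics/w13.png

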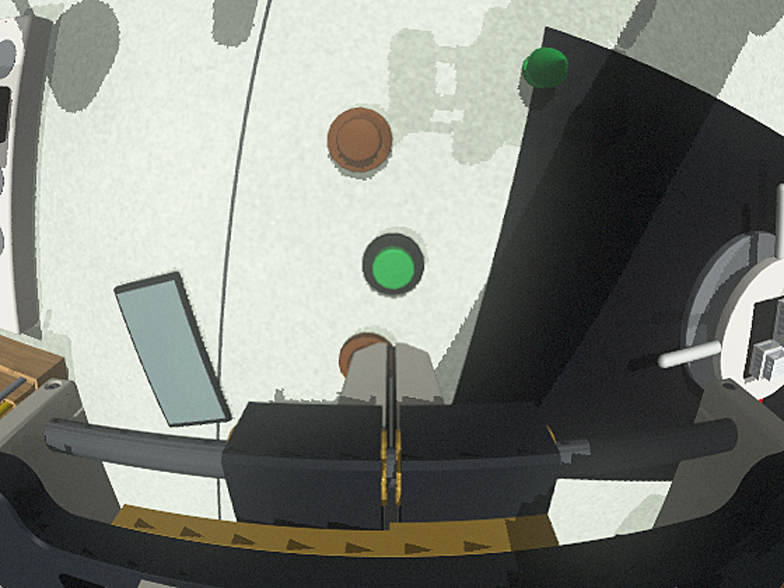

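The pictures show the button up again at (393,268) in the wrist view. The red spoke is still over the tag, with no change in the top view since before the press. The bystanders stand where they did and the arm is clear, so I'm handing in.

```bash
python3 -c "
from h import *
st(); print(job_done())"
```

```text
t 14.87 p [ 0.5654 -0.2493  0.1763] rpy [ 179.8    0.4 -168.6] F [-0.2 -0.2 -0.9] g 0.00 | r 0.3658 phi -87.0 q7 1.83
the job is handed in; nothing more can be done
None
```

I turned the wheel about 129° anticlockwise with the shut fingertips behind the red spoke until it stood over the orange tag. I then backed off and pressed the green button on the black base fully down, let go, and handed the job in at 14.9 s; no verdict was reported.

- **Wheel at the mark:** the red spoke reads 20.2–21.1° and the tag 20.2–21.5° across the three cameras. That puts the tip within about 3 mm of the tag, against the 9 mm limit. The push took about 1–3 N at roughly 0.5 rad/s.
- **Button:** it bottomed out at a fingertip height of 15.7 mm, where fully down is 16 mm. The force reached 39 N, more than the 5 N needed, because I pushed against the stop. The last pictures show no tilt or damage, and the button looks up again; its travel itself cannot be read.
- **Base, wheel and bystanders:** the turntable area looked the same in the top view before and after the press. By eye, the bystanders stand where they stood. The arm ended in free air with about 0 N on the wrist.
- **Small misses on the way:** coming down, I drifted about 3 cm past the button while still at z = 0.05, and tilted the tool 3° the wrong way. I corrected both in the air before touching anything.

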